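Set the slicer's thickness knob to its marker and pull it out to lock

ROBOT

A 6-joint arm with a two-finger parallel gripper is mounted at the origin on a cart in front of the work surface, level with it; the furniture and walls round the work are solid. World frame = base frame: x ahead of the robot, y to its left, z up, the work surface at z = 0. Lengths are in m, angles in rad, forces in N, time in s.
With the tool pointing down it reaches from about 0.4 to 0.925 m from the base axis. Payload 12.5 kg.
Tool frame: the origin (TCP) lies at the very end of the fingers, on their centre line; the grasp point (between the pads) lies 19 mm behind it; y points along the fingers, z is the direction in which the jaws open and shut, and the axes are right-handed (so a half turn about y gives the same grasp; the last joint's range is limited). The gripper opens to 95 mm and grips with 3 to 60 N. Pads are 20 mm wide; open, the fingers measure 119 mm over their backs; the gripper's body (75 mm by 180 mm) begins 59 mm behind the grasp point.
Start: joints at [0.999, 0.491, 1.559, -0, 1.092, -0.106], TCP at [0.281, 0.558, 0.215] pointing down, gripper open.
Joint ranges: [-3.1, 3.1], [-0.84, 2.19], [0.05, 2.79], [-1.13, 4.28], [0.06, 2.93], [-2.69, 2.69]. Speed limits (rad/s): [2.22, 2.22, 2.79, 3.14, 3.14, 3.14].

INTERFACE

Orientations are given as a 3x3 rotation matrix whose columns are the frame's x, y, z axes.
In Python, from station import ctrl, eyes, ticket gives the robot as it stands.
- The arm moves only by the tool send_rows, never from a script. Its argument "moves" is a list that holds one entry, the list of rows, each a list of 4 numbers: the shift along the tool's x, y, z in m, then the turn about the tool's y in rad. In form: [[[x, y, z, roll], ...]]. A call has 1 to 20 rows; each row is the pose to reach, as a shift and turn from the pose commanded when the call began, along the tool's axes at that moment; what a row does not reach only later rows make up. A row lasts 1/12 s, in which the tool goes at most 41.7 mm and 7.16 degrees, less where a joint would pass 70% of its speed; a pose out of reach is approached as far as the arm can. A call with a gripper value outside its range is refused whole. "hand" is the finger opening in m, from 0 to 0.0951, set as the call begins (left out, the last holds). The fingers move at their own pace and stop on an object; "force" is the grip in N (left out, the last holds). Time passes only in rows, so rows that repeat a pose let the fingers close. It gives the time, the measured TCP pose, the force and the opening at its end, in the units of the state.
- ctrl.get_obs(): the state, without advancing time (a new reading comes with each control period).
- eyes.camera(name): name is "scene" or "side" or "wrist"; returns a dict with "image" (400x640x3 uint8, red, green, blue), "mtx" (3x3 intrinsics, pixels), "k1" (the pictures are not rectified: a ray, as slopes to the right and down, at radius r is drawn at 1 + k1 r^2 times it, then the intrinsics apply), "R" (3x3) and "t" (3): a world point X has camera coordinates R X + t; the wrist camera has in their place "T_tool_cam" (4x4, takes a point from camera to tool coordinates, whose origin is the TCP and whose axes are the tool frame's). Camera axes: x right, y down, z forward; pixel columns grow to the right and rows downward; lengths in m; the calibration is good to about 2 mm. A picture is of the moment at which its call begins: read the wrist's pose just before it. There is no depth.
- ticket.sign_off(): hands the job in, once; it reports no verdict.
The state is a dict: "time_s": time; "joint_pos": joint angles; "joint_vel": joint speeds; "joint_torque": joint torques, N m; "tcp_pos": TCP position; "tcp_rot": TCP orientation; "force": force on the tool from outside, world axes, zero at the start; "torque": the same for the moment, N m; "opening": finger opening in m.
Only numpy, scipy, OpenCV 4.12 (cv2) and the standard library are available. Lean on these libraries where they do the work, as an engineer would, in place of code of your own. Each camera call takes 0.05 s, during which the arm holds its last target. There are 200 camera calls.

TASK

The vegetable slicer is about to be used on the tomatoes: turn its thickness knob until the pointer stands at the marker clip on the dial plate, then pull the knob straight up, all the way out, so that it locks there, and let go. The lock teeth under the dial do not line up exactly at the marker: if the knob will not come out with a light pull, never force it, but keep a light pull on and rock it a few degrees, up to ten, either side of the marker until it rises. Leave the vegetables and the food pusher beside the slicer where they are.

Things in the scene. Friction and masses are not known exactly. Their poses are not given: they have to be found in the camera images.
- slicer: Bench vegetable slicer of white plastic and steel, fixed to the worktop: a bed 284 mm long and 135 mm wide, 50 to 85 mm high, with a white gear housing 92 x 92 mm and 71 mm high on its left side. Origin: centre of the bed, on the worktop; x runs along the bed away from the operator, y to the left, z up. The knob's vertical axis lies at x = -15 mm, y = +122 mm.
- dial_centre (a point): Point on the knob's axis at the top face of the round dial plate (aluminium, 87 mm in diameter, 75 mm above the worktop) on the gear housing. Axes as the slicer's.
- knob: Black thickness knob with a vertical axis: a round skirt 61 mm in diameter, its top 10 mm above the dial plate, and on it an upright bar grip 54 mm long, 16 mm thick, whose top is 41 mm above the dial plate (10 mm more when pulled out). Origin on the axis at the dial plate's top face while pushed in; x points along the bar to the pointer end (marked by a pale line on the bar's top and end), z up.
- knob_grip (a point): Point on the knob's axis to grip at, in the middle of the bar, 28 mm above the dial plate and 13 mm below the bar's top; axes as the knob's.
- pointer_tip (a point): Where the knob's pointer points, 33 mm from the axis, 3 mm above the knob's origin.
- marker_tip (a point): Inner point of the marker clip, 33 mm from the knob's axis, 3 mm above the dial plate. The clip is a small dark steel rider 8 mm wide and 5 mm high, clamped on the rim of the dial plate outside the knob's skirt. Its x axis points outward from the knob's axis through the clip: the knob stands at the marker when pointer_tip's x axis points the same way, at a knob_turn between 1.0 and 1.7.
- knob_turn (a joint): Angle of the knob (rad), counter-clockwise from above, 0 to 2.4 between stops; at 0 the pointer's direction is turned +1.94 rad (counter-clockwise) from the slicer's x axis. Turns with about 0.1 N m of friction and stays where it is left. The bed's lower plate sinks with it.
- knob_pull (a joint): How far the knob is pulled out (m): 0 in, 0.010 fully out; 3.5 N of friction, stays where left. It rises only where dogs inside meet gaps between hidden lock teeth (else it gives 0.5 to 1.5 mm): gaps 20 degrees apart, 1.6 degrees of play each way, the nearest 4 to 10 degrees to one side of the marker, unknown which, to be found by feel. Once out, it cannot turn. The teeth strip at 22 N.
- tomato_a: Ripe tomato, 69 mm across and 71 mm high, on the worktop in front of the gear housing; origin centre of its underside. Bystander.
- tomato_b: Smaller tomato, 60 mm across and 66 mm high, on the worktop behind the gear housing; origin centre of its underside. Bystander.
- onion: Brown onion, 82 mm across and 94 mm high, on the worktop to the right of the slicer's bed; origin centre of its underside. Bystander.
- pusher: The slicer's food pusher: a white plastic disc 94 mm across with a mushroom knob, 63 mm high in all, on the worktop to the right of the bed's near end; origin centre of its underside. Bystander.

How it is judged:
By the outcome, as a careful person would: the job done as asked, in the order asked, and still so for the second after the job is handed in, with the robot touching nothing.
It also fails if it takes over 58 s, if anything falls off the work surface, if the arm or the gripper's body presses on something with over 40 N, if the wrist force passes 120 N, or if a joint passes its speed limit or range.

## Working session

There is one attempt and no reset: what is moved stays moved. The work goes in short steps, Python scripts to look and compute and a tool call to move; the robot and the scene stay as the last step left them, time stands still between calls to the robot, and variables do not carry over. Pictures are saved under pics/ and viewed, about 8 in all and at most 12, crops included, and the job is handed in when it is done.

Besides the shell and the picture viewer there is one more tool, called as name(argument=value, ...) on one line, values as JSON. send_rows: Moves the arm, as the interface text tells. Its arguments: {"type":"object","properties":{"moves":{"type":"array","items":{"type":"array","items":{"type":"array","items":{"type":"number"}}}},"hand":{"type":"number"},"force":{"type":"number"}},"required":["moves"]}

```bash
mkdir -p pics; cat > h.py <<'E'
import numpy as np, cv2
from station import ctrl, eyes, ticket
def snap(n,f):
    o=ctrl.get_obs(); c=eyes.camera(n); 
    if 'R' not in c:
        T=np.eye(4);T[:3,:3]=o['tcp_rot'];T[:3,3]=o['tcp_pos']
        W=T@np.array(c['T_tool_cam']); c['R']=W[:3,:3].T; c['t']=-c['R']@W[:3,3]
    cv2.imwrite('pics/'+f,c['image'][:,:,::-1]); np.save('pics/'+f+'.npy',{k:np.array(c[k]) for k in('mtx','k1','R','t')},allow_pickle=True)
    return c
def load(f): return np.load('pics/'+f+'.npy',allow_pickle=True).item()
def ray(c,uv):
    M=c['mtx'];k=float(c['k1']);D=np.array([k,0,0,0.])
    p=cv2.undistortPoints(np.array([[uv]],float),M,D)[0,0]
    return -c['R'].T@c['t'], c['R'].T@np.array([p[0],p[1],1])
def onz(c,uv,z):
    o,d=ray(c,uv); return o+d*(z-o[2])/d[2]
def proj(c,X):
    return cv2.projectPoints(np.array(X,float).reshape(-1,3),cv2.Rodrigues(c['R'])[0],c['t'],c['mtx'],np.array([float(c['k1']),0,0,0]))[0][:,0]
E
python3 - <<'E'
from h import *
o=ctrl.get_obs()
for k in('time_s','tcp_pos','tcp_rot','force','opening'):print(k,np.round(o[k],3))
for n in('scene','side','wrist'):
    c=snap(n,n+'0.png');print(n,np.round(-c['R'].T@c['t'],3))
a=cv2.imread('pics/scene0.png');b=cv2.imread('pics/wrist0.png')
E
```

```text
time_s 0.0
tcp_pos [0.281 0.558 0.214]
tcp_rot [[ 0.893 -0.001  0.449]
 [-0.449 -0.001  0.893]
 [-0.    -1.    -0.001]]
force [-0.428  0.202  0.243]
opening 0.095
scene [ 0.257 -0.497  0.716]
side [ 0.431 -0.676  0.642]
wrist [0.207 0.596 0.385]
```

View pics/scene0.png

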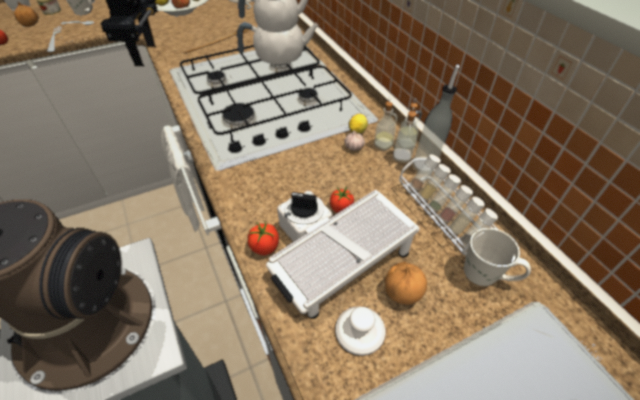

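View pics/wrist0.png

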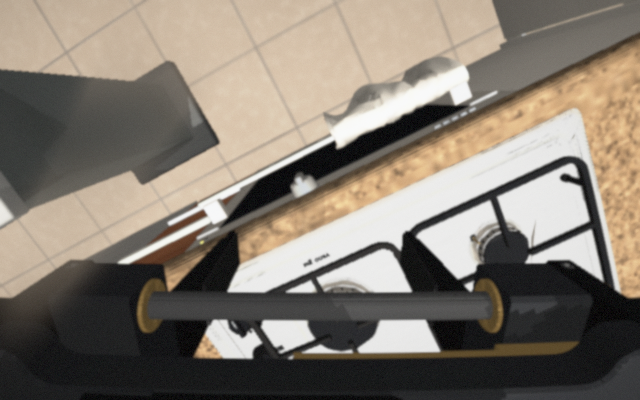

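The scene view shows the knob near px (304,205), the bed running from (285,285) to (400,215), a tomato at each end of the housing, and the onion and pusher to the right. The wrist view shows only the hob. I'll zoom in on the slicer in both fixed views.

```bash
python3 - <<'E'
from h import *
c=load('scene0.png');s=load('side0.png')
K=onz(c,(304,203),.11);print(K, proj(s,K), onz(c,(283,283),.05),onz(c,(412,210),.05))
a=cv2.imread('pics/scene0.png')[180:270,250:350];b=cv2.imread('pics/side0.png')
u,v=proj(s,K)[0].astype(int);b=b[max(v-45,0):v+45,max(u-50,0):u+50]
cv2.imwrite('pics/z.png',np.hstack([cv2.resize(i,(400,360),interpolation=2) for i in(a,b)]));print(u,v)
E
```

```text
[0.46939286 0.0049048  0.11      ] [[293.53485773 191.05986402]] [ 0.36686366 -0.11609469  0.05      ] [ 0.69952072 -0.07203735  0.05      ]
293 191
```

View pics/z.png

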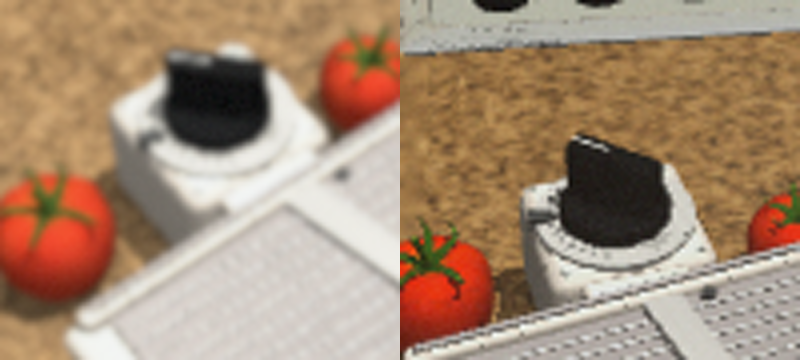

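```bash
python3 - <<'E'
from h import *
c=load('scene0.png');s=load('side0.png')
def tri(a,b):
    o1,d1=ray(c,a);o2,d2=ray(s,b);d1/=np.linalg.norm(d1);d2/=np.linalg.norm(d2)
    A=np.stack([d1,-d2],1);t=np.linalg.lstsq(A,o2-o1,rcond=None)[0];p=o1+d1*t[0];q=o2+d2*t[1];return (p+q)/2,np.linalg.norm(p-q)
for n,a,b,z in(('mid',(304,194.5),(297.2,183.5),.116),('ptr',(293,193.8),(286.8,181),.116),('oth',(315.8,196.3),(308,187),.116),('mark',(287.5,214.5),(278,199.8),.078)):
    print(n,*[np.round(x,3) for x in tri(a,b)],onz(c,a,z).round(3),onz(s,b,z).round(3))
x,y=ctrl.get_obs()['tcp_pos'][:2]
T=eyes.camera('wrist')['T_tool_cam'];print(np.round(T,3))
E
```

```text
mid [0.478 0.024 0.114] 0.001 [0.477 0.022 0.116] [0.479 0.022 0.116]
ptr [0.458 0.034 0.115] 0.0 [0.457 0.034 0.116] [0.458 0.033 0.116]
oth [0.499 0.009 0.114] 0.002 [0.497 0.006 0.116] [0.5   0.007 0.116]
mark [0.436 0.017 0.079] 0.002 [0.435 0.017 0.078] [0.436 0.019 0.078]
[[-0.001  0.957  0.291 -0.083]
 [-0.001 -0.291  0.957 -0.17 ]
 [ 1.     0.001  0.001  0.001]
 [ 0.     0.     0.     1.   ]]
```

Knob axis is about (0.478, 0.020), pointer about 148°, marker about 184°, and the heights come out right (0.114 and 0.079). I'll move above it for a close look.

send_rows(moves=[[[0.2,0.01,-0.19,0.09],[0.417,0.01,-0.392,0.09],[0.417,0.01,-0.392,0.09],[0.417,0.01,-0.392,0.09],[0.417,0.01,-0.392,0.09],[0.417,0.01,-0.392,0.09],[0.417,0.01,-0.392,0.09],[0.417,0.01,-0.392,0.09],[0.417,0.01,-0.392,0.09],[0.417,0.01,-0.392,0.09],[0.417,0.01,-0.392,0.09],[0.417,0.01,-0.392,0.09],[0.417,0.01,-0.392,0.09],[0.417,0.01,-0.392,0.09],[0.417,0.01,-0.392,0.09],[0.417,0.01,-0.392,0.09],[0.417,0.01,-0.392,0.09],[0.417,0.01,-0.392,0.09]]])

```text
time_s: 1.7
tcp_pos: [0.4768, 0.0218, 0.2046]
tcp_rot: [[0.85, -0.0, 0.527], [-0.527, 0.0, 0.85], [-0.0, -1.0, 0.0]]
force: [0.2, -0.1, 0.1]
opening: 0.095
```

```bash
python3 - <<'E'
from h import *
o=ctrl.get_obs()
for k in('time_s','joint_pos','tcp_pos','tcp_rot','force','opening'):print(k,np.round(o[k],3))
c=snap('wrist','w1.png');print(proj(c,[[.478,.02,.116],[.478,.02,.085],[.436,.017,.078]]))
E
```

```text
time_s 1.7
joint_pos [-0.093  0.295  1.922  0.     0.925 -1.109]
tcp_pos [0.477 0.022 0.205]
tcp_rot [[ 0.85  -0.     0.527]
 [-0.527  0.     0.85 ]
 [-0.    -1.     0.   ]]
force [ 0.167 -0.123  0.101]
opening 0.095
[[317.56132675 205.3226758 ]
 [317.7395356  195.08923982]
 [291.43755677 158.0274023 ]]
```

View pics/w1.png

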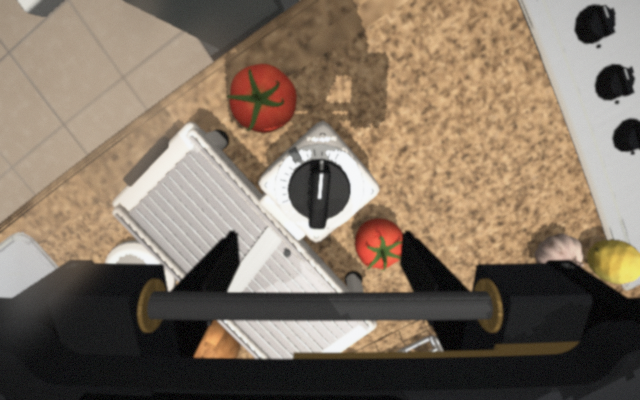

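The wrist view shows the skirt centred near (319,189), the pale pointer line up from (321,165) to (321,195), and the marker clip near (294,156). I'll measure with masks.

```bash
python3 - <<'E'
from h import *
c=load('w1.png');im=cv2.imread('pics/w1.png');g=cv2.cvtColor(im,6)
x0,y0=250,115
R=g[y0:245,x0:390]; 
m=(R<75).astype(np.uint8)
n,l,st,ce=cv2.connectedComponentsWithStats(m)
for i in range(1,n):
    if st[i,4]>12: 
        print(st[i]+[x0,y0,0,0,0],ce[i]+[x0,y0])
        if abs(ce[i][0]+x0-294)<15 and abs(ce[i][1]+y0-156)<15: print('clip',onz(c,ce[i]+[x0,y0],.0775))
        if st[i,4]>800:
            cn=cv2.findContours((l==i).astype(np.uint8),0,1)[0][0][:,0]+[x0,y0]
            W=np.array([onz(c,p,.085)[:2] for p in cn]);(e,ax,an)=cv2.fitEllipse(W.astype(np.float32)*1000);print('skirt',e,ax,an)
b=((R>110)).astype(np.uint8)
n,l,st,ce=cv2.connectedComponentsWithStats(b)
for i in range(1,n):
    if 5<st[i,4]<300 and abs(ce[i][0]+x0-321)<12:
        print('line',st[i]+[x0,y0,0,0,0],ce[i]+[x0,y0]); ys,xs=np.where(l==i)
        W=np.array([onz(c,(p+x0,q+y0),.116)[:2] for p,q in zip(xs,ys)]);v=cv2.fitLine(W.astype(np.float32),2,0,0,0)[:,0] if len(W)>2 else 0;print(v,np.degrees(np.arctan2(v[1],v[0])))
# rectified zoom for viewing
cv2.imwrite('pics/z1.png',cv2.resize(im[y0:245,x0:390],None,fx=4.5,fy=4.5,interpolation=2))
E
```

```text
[250 115  43  18 310] [267.44516129 123.26451613]
[290 148   6   4  16] [292.75   149.5625]
clip [0.43002981 0.02230464 0.0775    ]
[ 289  160   61   68 2747] [318.53221696 190.88933382]
skirt (476.1873779296875, 22.062211990356445) (55.01764678955078, 61.933937072753906) 57.401405334472656
[353 217  37  28 379] [367.40633245 225.64116095]
[326 238   5   4  14] [328.35714286 239.35714286]
line [322 115   4   3   8] [323.75 116.25]
[0.622211   0.7828496  0.41775775 0.06311603] 51.522224
line [320 161   3   3   7] [321.28571429 162.        ]
[ 0.8627873  -0.5055671   0.4478434   0.04230356] -30.369
line [317 173   7  27 124] [320.   185.75]
[ 0.80161595 -0.5978393   0.46444672  0.03080923] -36.715305
```

View pics/z1.png

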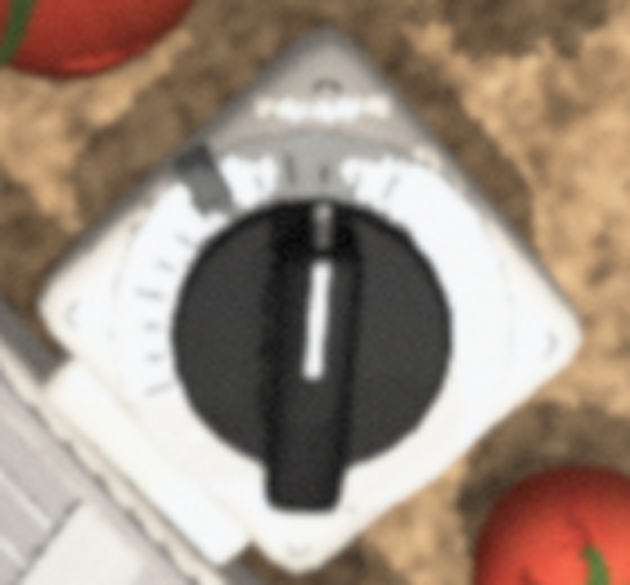

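```bash
python3 - <<'E'
from h import *
c=load('w1.png')
f=lambda x,y,z: onz(c,(250+(x+.5)/4.5-.5,115+(y+.5)/4.5-.5),z)[:2]
C=f(312.5,333,.085);print('C',C, 'diam',np.linalg.norm(f(173,333,.085)-f(452,333,.085)),np.linalg.norm(f(313,199,.085)-f(313,467,.085)))
bar=[f(305,500,.116),f(322,258,.116)];print('bar mid',(bar[0]+bar[1])/2,np.linalg.norm(bar[1]-bar[0]))
a=lambda v:np.degrees(np.arctan2(v[1],v[0]))%360
print('bar ang',a(bar[1]-bar[0]),a(f(320,262,.116)-f(313,378,.116)))
for p in((208,182),(220,210),(193,150)):
    w=f(*p,.079);print('clip',w,np.linalg.norm(w-C),a(w-C))
print('bed',a(f(235,560,.071)-f(45,390,.071)), a(f(320,30,.071)-f(45,300,.071)),a(f(320,30,.071)-f(580,340,.071)))
print('tcp proj ok', onz(c,(319,189),.085))
E
```

```text
C [0.47325423 0.02440001] diam 0.058343304613848485 0.05809712141029713
bar mid [0.47434258 0.02393529] 0.04786286147968182
bar ang 144.42908945557085 144.9632988557431
clip [0.43571931 0.02217416] 0.03760086207127796 183.39371323049667
clip [0.44195665 0.02111437] 0.03146957046963135 185.99299512053855
clip [0.42853087 0.02314662] 0.044740921126132226 181.6053194882807
bed 13.637839011700628 102.06323762386408 189.0240644559787
tcp proj ok [0.47354911 0.02415614 0.085     ]
```

send_rows(hand=0.05, moves=[[[-0.0025,0.02,0.0007,0.063],[-0.0025,0.05,0.0007,0.063],[-0.0025,0.075,0.0007,0.063],[-0.0025,0.09,0.0007,0.063],[-0.0025,0.1,0.0007,0.063],[-0.0025,0.108,0.0007,0.063],[-0.0025,0.115,0.0007,0.063],[-0.0025,0.115,0.0007,0.063],[-0.0025,0.115,0.0007,0.063]]])

```text
time_s: 2.5
tcp_pos: [0.4755, 0.0232, 0.0898]
tcp_rot: [[0.815, 0.0, 0.58], [-0.58, 0.0, 0.815], [0.0, -1.0, 0.0]]
force: [0.9, -0.9, -0.7]
opening: 0.0504
```

send_rows(hand=0.0, force=20, moves=[[[0,0,0,0],[0,0,0,0],[0,0,0,0],[0,0,0,0],[0,0,0,0],[0,0,0,0],[0,0,0,0],[0,0,0,0]]])

```text
time_s: 3.17
tcp_pos: [0.4752, 0.0223, 0.0898]
tcp_rot: [[0.815, -0.001, 0.58], [-0.58, -0.001, 0.815], [-0.0, -1.0, -0.001]]
force: [-2.3, -6.2, 4.2]
opening: 0.0159
```

```bash
python3 - <<'E'
from h import *
o=ctrl.get_obs()
for k in('time_s','tcp_pos','tcp_rot','force','torque','opening'):print(k,np.round(o[k],4))
a=snap('side','s2.png')['image'];b=snap('wrist','w2.png')['image']
a=a[150:230,240:340];b=b[60:300,200:440]
cv2.imwrite('pics/z2.png',np.hstack([cv2.resize(i,(400,z),interpolation=2) if z==400 else cv2.copyMakeBorder(cv2.resize(i,(400,z),interpolation=2),0,400-z,0,0,0) for i,z in((a,320),(b,400))])[:,:,::-1])
E
```

```text
time_s 3.1667
tcp_pos [0.4752 0.0223 0.0898]
tcp_rot [[ 8.146e-01 -6.000e-04  5.800e-01]
 [-5.800e-01 -6.000e-04  8.146e-01]
 [-1.000e-04 -1.000e+00 -8.000e-04]]
force [-2.3417 -6.2184  4.1777]
torque [-1.0877  0.494  -0.114 ]
opening 0.0159
```

View pics/z2.png

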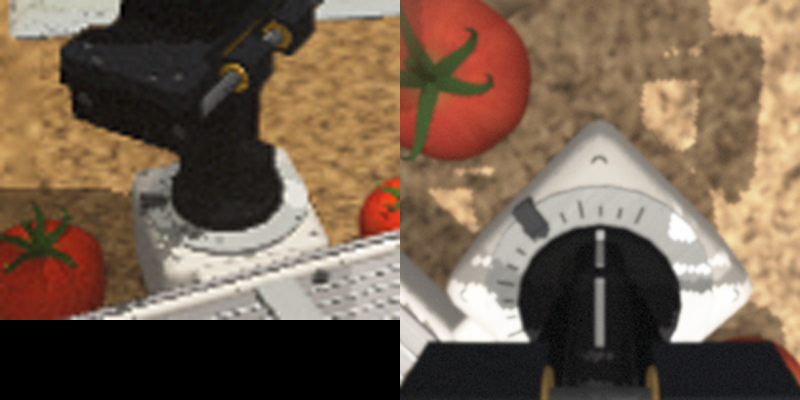

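```bash
python3 - <<'E'
from h import *
c=load('w2.png');im=cv2.imread('pics/w2.png');g=cv2.cvtColor(im,6)
f=lambda x,y,z: onz(c,(200+(x-400+.5)/1.667-.5,60+(y+.5)/1.667-.5),z)[:2]
o=ctrl.get_obs();X=o['tcp_rot'][:2,0]if 0 else np.array(o['tcp_rot'])[:2,0];Z=np.array(o['tcp_rot'])[:2,2];P=np.array(o['tcp_pos'])[:2]
X/=np.linalg.norm(X);Z/=np.linalg.norm(Z)
q=lambda w:np.round(1000*np.array([(w-P)@X,(w-P)@Z]),1)
print('plate apex',q(f(600,185,.075)),'skirt top',q(f(600,227,.085)),'skirt L,R',q(f(518,300,.085)),q(f(682,300,.085)))
print('bar top line ends',q(f(600,278,.116)),q(f(600,345,.116)))
m=(g[165:215,255:300]<95).astype(np.uint8);n,l,st,ce=cv2.connectedComponentsWithStats(m)
for i in range(1,n):
    if st[i,4]>20: print(st[i],ce[i]+[255,165],q(onz(c,ce[i]+[255,165],.0795)[:2]))
for p in((530,217),(520,203),(542,236)): print('clip',q(f(*p,.08)))
# plate edge: scan columns for skirt edge
for u in(300,310,320,330,340):
    col=g[150:215,u].astype(int);print(u,col.tolist()) if u in(300,320,340) else 0
E
```

```text
plate apex [-43.8   0.8] skirt top [-31.3   0.8] skirt L,R [ -3.9 -28.6] [-4.  30.2]
bar top line ends [-25.    0.8] [-3.1  0.8]
[ 13  13  21  25 290] [277.86896552 190.75862069] [-32.8 -23.8]
[ 25  34  20  16 195] [292.02564103 208.66666667] [-21.7 -15.8]
clip [-33.4 -23.8]
clip [-38.5 -27.1]
clip [-26.4 -19.8]
300 [123, 123, 128, 137, 148, 159, 167, 178, 182, 190, 192, 196, 200, 199, 203, 204, 207, 208, 209, 211, 212, 213, 208, 193, 173, 175, 188, 193, 192, 190, 191, 193, 190, 193, 194, 195, 200, 199, 197, 198, 193, 185, 177, 181, 191, 193, 188, 164, 121, 69, 31, 23, 21, 25, 27, 28, 30, 29, 33, 33, 31, 30, 28, 30, 30]
320 [208, 207, 195, 166, 144, 164, 198, 216, 219, 221, 222, 220, 221, 220, 220, 220, 220, 220, 222, 219, 202, 183, 179, 191, 197, 196, 198, 197, 196, 194, 193, 192, 183, 166, 145, 135, 135, 135, 143, 159, 180, 190, 188, 166, 122, 66, 42, 76, 137, 178, 196, 192, 187, 166, 133, 103, 106, 109, 110, 111, 110, 110, 111, 112, 110]
340 [131, 135, 135, 138, 143, 148, 160, 169, 181, 189, 197, 203, 206, 207, 206, 209, 213, 210, 212, 213, 215, 215, 212, 192, 171, 175, 193, 199, 197, 197, 193, 193, 193, 196, 193, 194, 194, 191, 189, 188, 185, 180, 171, 167, 176, 186, 188, 179, 148, 100, 54, 29, 24, 25, 26, 24, 29, 33, 26, 32, 32, 27, 32, 26, 34]
```

Bar gripped (15.9 mm); the knob axis is within about 0.8 mm of the TCP. The clip lies about 37.5° counter-clockwise of the pointer. Turning, with a 1 mm centring shift.

send_rows(force=25, moves=[[[0,0,-0.001,0],[0,0,-0.001,-0.05],[0,0,-0.001,-0.1],[0,0,-0.001,-0.15],[0,0,-0.001,-0.2],[0,0,-0.001,-0.25],[0,0,-0.001,-0.3],[0,0,-0.001,-0.35],[0,0,-0.001,-0.4],[0,0,-0.001,-0.45],[0,0,-0.001,-0.5],[0,0,-0.001,-0.55],[0,0,-0.001,-0.6],[0,0,-0.001,-0.63],[0,0,-0.001,-0.65],[0,0,-0.001,-0.65],[0,0,-0.001,-0.65]]])

```text
time_s: 4.68
tcp_pos: [0.4749, 0.0219, 0.0898]
tcp_rot: [[1.0, 0.0, -0.031], [0.031, -0.0, 1.0], [0.0, -1.0, -0.0]]
force: [-1.4, -3.2, 5.9]
opening: 0.0158
```

```bash
python3 - <<'E'
from h import *
o=ctrl.get_obs()
for k in('time_s','joint_pos','tcp_pos','tcp_rot','force','torque','opening'):print(k,np.round(o[k],4))
c=snap('wrist','w3.png');cv2.imwrite('pics/z3.png',cv2.resize(c['image'][120:280,240:400],None,fx=3.5,fy=3.5,interpolation=2)[:,:,::-1])
E
```

```text
time_s 4.6833
joint_pos [-9.3000e-02  4.6900e-01  2.0475e+00 -2.0000e-04  6.2480e-01 -1.6942e+00]
tcp_pos [0.4749 0.0219 0.0898]
tcp_rot [[ 9.995e-01  3.000e-04 -3.050e-02]
 [ 3.050e-02 -1.000e-04  9.995e-01]
 [ 3.000e-04 -1.000e+00 -1.000e-04]]
force [-1.366  -3.2095  5.9363]
torque [-0.588   0.2189  0.058 ]
opening 0.0158
```

View pics/z3.png

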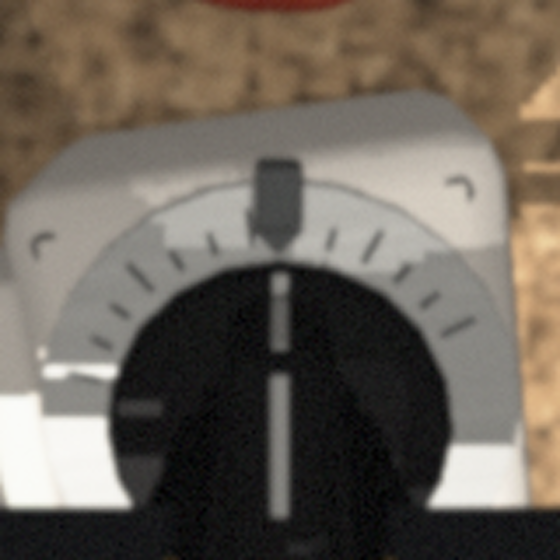

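The pointer line (x≈280) meets the clip's tip (280,248) to within about 1°. Now a light test pull.

send_rows(moves=[[[0,-0.0005,0,0],[0,-0.001,0,0],[0,-0.0015,0,0],[0,-0.0015,0,0],[0,-0.0015,0,0]]])

```text
time_s: 5.15
tcp_pos: [0.4749, 0.0219, 0.0905]
tcp_rot: [[1.0, -0.0, -0.031], [0.031, -0.0, 1.0], [-0.0, -1.0, -0.0]]
force: [2.3, -4.9, -10.0]
opening: 0.016
```

send_rows(moves=[[[0,0,0,-0.015],[0,0,0,-0.03],[0,0,0,-0.045],[0,0,0,-0.06],[0,0,0,-0.07],[0,0,0,-0.07]]])

```text
time_s: 5.65
tcp_pos: [0.4749, 0.0219, 0.0909]
tcp_rot: [[0.995, -0.0, -0.101], [0.101, -0.0, 0.995], [-0.0, -1.0, -0.0]]
force: [1.2, -5.0, -4.7]
opening: 0.0159
```

send_rows(moves=[[[0,0,0,-0.015],[0,0,0,-0.03],[0,0,0,-0.03],[0,0,0,-0.03]]])

```text
time_s: 5.98
tcp_pos: [0.4749, 0.0218, 0.091]
tcp_rot: [[0.991, -0.0, -0.131], [0.131, -0.0, 0.991], [-0.0, -1.0, -0.0]]
force: [1.8, -5.1, -4.3]
opening: 0.0162
```

send_rows(moves=[[[0,-0.0003,0,0],[0,-0.0006,0,0],[0,-0.0006,0,0],[0,-0.0006,0,0]]])

```text
time_s: 6.32
tcp_pos: [0.4749, 0.0219, 0.0917]
tcp_rot: [[0.991, 0.0, -0.131], [0.131, -0.0, 0.991], [-0.0, -1.0, -0.0]]
force: [1.3, -5.4, -4.0]
opening: 0.0157
```

send_rows(moves=[[[0,-0.0003,0,0],[0,-0.0006,0,0],[0,-0.0008,0,0],[0,-0.0008,0,0]]])

```text
time_s: 6.65
tcp_pos: [0.4749, 0.0218, 0.0925]
tcp_rot: [[0.991, -0.0, -0.131], [0.131, -0.0, 0.991], [-0.0, -1.0, -0.0]]
force: [0.7, -5.2, -4.6]
opening: 0.016
```

It's rising at friction level (about 4 N), beyond the 1.5 mm blocked travel, so the dogs are in a gap about 5.7° past the marker. I'll keep pulling straight up.

send_rows(moves=[[[0,-0.0005,0,0],[0,-0.001,0,0],[0,-0.0015,0,0],[0,-0.002,0,0],[0,-0.0025,0,0],[0,-0.003,0,0],[0,-0.003,0,0]]])

```text
time_s: 7.23
tcp_pos: [0.4749, 0.0219, 0.0955]
tcp_rot: [[0.991, -0.0, -0.131], [0.131, -0.0, 0.991], [-0.0, -1.0, -0.0]]
force: [0.1, -4.6, -2.8]
opening: 0.0156
```

send_rows(moves=[[[0,-0.0005,0,0],[0,-0.001,0,0],[0,-0.0015,0,0],[0,-0.002,0,0],[0,-0.0025,0,0],[0,-0.003,0,0],[0,-0.003,0,0]]])

```text
time_s: 7.82
tcp_pos: [0.4749, 0.0219, 0.0985]
tcp_rot: [[0.991, -0.0, -0.131], [0.131, -0.0, 0.991], [-0.0, -1.0, -0.0]]
force: [-0.4, -5.4, -3.0]
opening: 0.0157
```

send_rows(moves=[[[0,-0.0003,0,0],[0,-0.0006,0,0],[0,-0.0009,0,0],[0,-0.0012,0,0],[0,-0.0012,0,0]]])

```text
time_s: 8.23
tcp_pos: [0.4749, 0.0219, 0.0997]
tcp_rot: [[0.991, -0.0, -0.131], [0.131, -0.0, 0.991], [-0.0, -1.0, -0.0]]
force: [0.3, -6.1, -4.2]
opening: 0.0158
```

send_rows(moves=[[[0,-0.0003,0,0],[0,-0.0005,0,0],[0,-0.0005,0,0]]])

```text
time_s: 8.48
tcp_pos: [0.4749, 0.0219, 0.1]
tcp_rot: [[0.991, -0.0, -0.131], [0.131, -0.0, 0.991], [-0.0, -1.0, -0.0]]
force: [2.7, -5.5, -6.4]
opening: 0.0159
```

send_rows(moves=[[[0,-0.0002,0,0],[0,-0.0003,0,0],[0,-0.0003,0,0]]])

```text
time_s: 8.73
tcp_pos: [0.4749, 0.0219, 0.1]
tcp_rot: [[0.991, -0.0, -0.131], [0.131, -0.0, 0.991], [-0.0, -1.0, -0.0]]
force: [3.1, -5.3, -10.4]
opening: 0.0157
```

Hard stop at 10.2 mm of rise. Letting go and backing off straight up.

send_rows(hand=0.05, moves=[[[0,0,0,0],[0,0,0,0],[0,0,0,0],[0,0,0,0],[0,0,0,0],[0,0,0,0]]])

```text
time_s: 9.23
tcp_pos: [0.4749, 0.0221, 0.1006]
tcp_rot: [[0.991, 0.0, -0.131], [0.131, 0.0, 0.991], [0.0, -1.0, 0.0]]
force: [0.6, -0.6, 0.2]
opening: 0.048
```

send_rows(moves=[[[0,-0.01,0,0],[0,-0.03,0,0],[0,-0.05,0,0],[0,-0.08,0,0],[0,-0.11,0,0],[0,-0.13,0,0],[0,-0.13,0,0],[0,-0.13,0,0]]])

```text
time_s: 9.9
tcp_pos: [0.475, 0.0221, 0.2313]
tcp_rot: [[0.991, 0.002, -0.131], [0.131, -0.0, 0.991], [0.002, -1.0, -0.0]]
force: [0.3, 0.1, -0.2]
opening: 0.05
```

```bash
python3 - <<'E'
from h import *
o=ctrl.get_obs()
for k in('time_s','tcp_pos','force','opening'):print(k,np.round(o[k],4))
a=snap('side','s4.png')['image'];b=snap('wrist','w4.png')['image'][90:270,230:410];z=a[140:240,240:340]
cv2.imwrite('pics/z4.png',np.hstack([cv2.resize(i,(400,400),interpolation=2) for i in(z,b)])[:,:,::-1])
E
```

```text
time_s 9.9
tcp_pos [0.475  0.0221 0.2313]
force [ 0.2604  0.0808 -0.2265]
opening 0.05
```

View pics/z4.png

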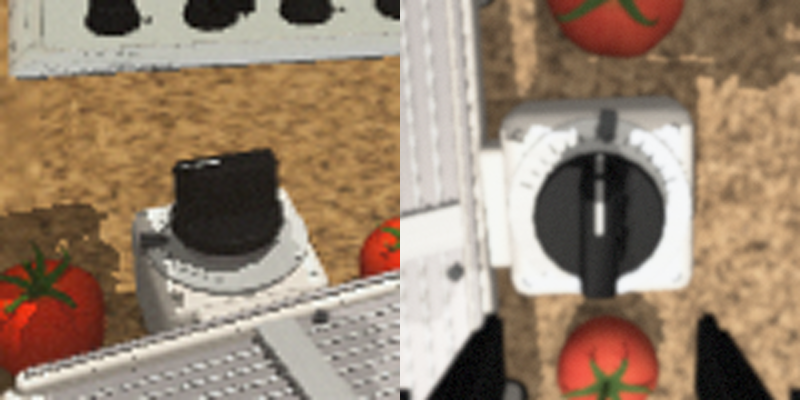

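The knob stands raised, with its skirt lifted off the dial plate in the side view. The pointer at about (600,160) is a few degrees from the clip at (607,125), and the gripper is clear. Handing in.

```bash
python3 -c "
from h import *
print(ticket.sign_off())"
```

```text
the job is handed in; nothing more can be done
None
```

The knob was turned to the marker, then pulled fully out and released; I handed the job in at about 10 s.

- **Turning:** I turned the knob about 37° counter-clockwise. The wrist picture showed the pointer at the clip's tip to within about 1°.
- **Finding the gap:** At the marker it gave only about 0.7 mm under a pull of about 10 N. I kept a light pull on and rocked it counter-clockwise, and it began to rise freely about 5.7° past the marker.
- **Pulling out:** It rose against 3–6 N and met a hard stop after 10.2 mm. The highest pull I read was about 10 N, well under the 22 N at which the teeth strip.
- **Last checks:** With the gripper open and about 13 cm clear, the force read near zero. The pictures show the knob still raised, its pointer a few degrees past the clip, and both tomatoes in place. The onion and pusher were not in the last crops, but the arm did not go near them.

I did not test the lock by trying to turn the knob afterwards. None of the checks failed; the camera estimates of the clip's direction spread over about 4° (181.5–185.4°) before the close look settled it.

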